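# Burnish the wavy edge of a display panel

### The arm

A 7-joint arm with a two-finger parallel gripper is mounted at the origin on the work surface. World frame = base frame: x ahead of the robot, y to its left, z up, the work surface at z = 0. Lengths are in mm, angles in rad, forces in N, time in s.
With the tool pointing down it reaches from about 400 to 875 mm from the base axis. Payload 4.4 kg.
Tool frame: the origin (TCP) lies at the very end of the fingers, on their centre line; the grasp point (between the pads) lies 19 mm behind it; z points along the fingers, y is the direction in which the jaws open and shut (so a half turn about z gives the same grasp; the last joint's range is limited). The gripper opens to 85 mm and grips with 20 to 120 N. Pads are 22 mm wide; open, the fingers measure 114 mm over their backs; the gripper's body (76 mm by 85 mm) begins 54 mm behind the grasp point. The pads swing forward as they close: fully open they stand 13 mm farther back than shut.
Start: joints at [1.136, 0.628, 0.038, 1.517, -0.027, 0.996, -0.02], TCP at [234.351, -606.298, 231.313] pointing down, gripper open.
Joint ranges: [-3.06, 3.06], [-0.37, 2.12], [-1.25, 1.32], [0.18, 2.47], [-1.1, 4.24], [0.23, 1.98], [-2.94, 2.94]. Speed limits (rad/s): [2.57, 2.57, 3.14, 3.14, 3.14, 3.14, 3.14].

### API

Orientations are given as [roll, pitch, yaw] about the fixed x, y, z axes, in that order (R = Rz(yaw) Ry(pitch) Rx(roll)).
In Python, from cell import ctrl gives the robot as it stands.
- The arm moves only by the shell command python3 -m pendant 'ROWS'. ROWS is JSON, a list of rows, each a list of 7 numbers: the shift along the world's x, y, z in m, then the turn, a rotation vector about the world's x, y, z in rad, then the opening, from -1 (shut) to 1 (fully open). A call has 1 to 8 rows; each row is the pose to reach, as a shift and turn from the pose commanded when the call began; what a row does not reach only later rows make up. A row lasts 1/10 s, in which the tool goes at most 50 mm and 8.59 degrees, less where a joint would pass 70% of its speed; a pose out of reach is approached as far as the arm can. A call with a gripper value outside its range is refused whole. The fingers move at their own pace and stop on an object; the grip force is fixed at half the most. Time passes only in rows, so rows that repeat a pose let the fingers close. It gives the time, the measured TCP pose, the force and the opening at its end, in the units of the state.
- ctrl.read_state(): the state, without advancing time (a new reading comes with each control period).
- ctrl.get_image(name): name is "scene" or "side" or "wrist"; returns the picture (400x640x3 uint8, blue, green, red); there is no depth.
- ctrl.get_calibration(name): a dict with "fx", "fy", "cx", "cy" (pixels), "R" (3x3) and "t" (3): a world point X has camera coordinates R X + t. Camera axes: x right, y down, z forward; pixel columns grow to the right and rows downward; lengths in mm; the calibration is good to about 2 mm. A picture is of the moment at which its call begins: read the wrist's pose just before it. get_calibration takes no time and is no camera call; for the wrist camera it gives the pose at the moment of the call.
- ctrl.finish_job(): hands the job in, once; it reports no verdict.
The state is a dict: "clock": time; "qpos": joint angles; "qd": joint speeds; "tau": joint torques, N m; "eef_pos": TCP position; "tool_rot": TCP orientation; "force": force on the tool from outside, world axes, zero at the start; "torque": the same for the moment, N m; "width": finger opening in mm.
Only numpy, scipy, OpenCV 4.12 (cv2) and the standard library are available. Lean on these libraries where they do the work, as an engineer would, in place of code of your own. Each camera call takes 0.05 s, during which the arm holds its last target. There are 200 camera calls.

### The job

Take the burnishing rod out of its stand, set its steel shank against the wavy front edge of the clamped plywood panel at the left end as seen from the robot, and, holding it upright, slide it along the edge in one unbroken pass to the right end. Bring it to the edge and off it only at the ends and let it never come off in between, but press only gently (about 6 N, never more than 12 N, or the edge dents). Then put the rod back in its stand as you found it and leave the other things on the bench alone.

Things in the scene. Friction and masses are not known exactly. Their poses are not given: they have to be found in the camera images.
- jig: Wooden jig fixed to the bench, a plywood panel clamped on it. Origin: on the bench (z = 0) under the middle of the panel's wavy edge, on the wave's mean line; x points from the edge into the panel, away from the robot, y left along the edge, z up. Behind x = 90 mm clamps and a rail stand up to 80 mm high. In front of the edge the bench is clear; under the panel's first 25 mm there is only bench.
- edge_crest (a point): Nominal middle of the panel's wavy edge: its crest, mid-thickness. The panel is 16 mm thick (10 to 26 mm above the bench), 200 mm long in y. The edge faces the robot (jig's -x) and nominally follows, in the jig's frame, x = -12 mm * cos(360 deg * y / 120 mm): crest at y = 0, hollows at y = +-60 mm, tightest radius 30 mm. Axes as the jig's.
- edge_left (a point): Nominal left end of the stretch to burnish, on the edge at y = +80 mm, mid-thickness (18 mm above the bench). The panel sits imprecisely in the jig, which no measured pose here shows: the true edge may lie up to 6 mm nearer or farther along the jig's x, and be turned up to 0.1 rad about the jig's origin. Axes as the jig's.
- edge_right (a point): Nominal right end of the stretch to burnish, on the edge at y = -80 mm, mid-thickness. The panel rests on rubber pads: it yields along the jig's x by about 1 mm per 8 N pushed on it and springs back when released. Axes as the jig's.
- rod: Burnishing rod: a steel shank 10 mm in diameter and 38 mm long below a square wooden handle 26 x 26 mm and 55 mm long, 93 mm in all, 0.08 to 0.17 kg. Origin: centre of the shank's lower end; z along the shank up to the handle; x and y square to the handle's faces. It starts upright in the stand, the handle's underside resting on the stand's top.
- rod_grip (a point): Centre of the rod's handle, 65.5 mm above the shank's lower end: where to grasp it. Axes as the rod's, square to the handle's faces.
- stand_mouth (a point): Stand for the rod: a fixed dark wooden block 70 x 70 x 45 mm high with an upright 18 mm hole right through. This point is the centre of the hole at the block's top, 45 mm above the bench, z up, x and y along the block's sides. When the rod is home its handle rests on the top and its lower end is 7 mm above the bench.
- carton: Small closed cardboard carton 110 x 80 x 60 mm high; bystander. Origin: centre of its underside. It and the stand are swapped at random.
- tape: Roll of clear tape lying flat, 90 mm in diameter, 48 mm high; bystander. Origin: centre of its underside.
- pot: Grey plastic pot 70 mm wide, 90 mm high; bystander. Origin: centre of its underside.

How it is judged (in metres and radians):
On the way, in this order (a step that is already met when the one before it is completed fails the run):
1. the steel shank presses on the wavy edge at the left end (+72 mm along the jig's y) (contact force between rod and jig above 1 N and y of rod in the frame of jig between 0.065 and 0.079 m and x of rod in the frame of jig between -0.035 and 0.03 m and height (world z) of rod below 0.022 m and angle between rod's own z axis and vertical below 0.3 rad), for 0.2 s.
2. the steel shank presses on the wavy edge at the next point to the right (+56 mm along the jig's y) (contact force between rod and jig above 1 N and y of rod in the frame of jig between 0.049 and 0.063 m and x of rod in the frame of jig between -0.035 and 0.03 m and height (world z) of rod below 0.022 m and angle between rod's own z axis and vertical below 0.3 rad), for 0.2 s.
3. the steel shank presses on the wavy edge at the next point to the right (+40 mm along the jig's y) (contact force between rod and jig above 1 N and y of rod in the frame of jig between 0.033 and 0.047 m and x of rod in the frame of jig between -0.035 and 0.03 m and height (world z) of rod below 0.022 m and angle between rod's own z axis and vertical below 0.3 rad), for 0.2 s.
4. the steel shank presses on the wavy edge at the next point to the right (+24 mm along the jig's y) (contact force between rod and jig above 1 N and y of rod in the frame of jig between 0.017 and 0.031 m and x of rod in the frame of jig between -0.035 and 0.03 m and height (world z) of rod below 0.022 m and angle between rod's own z axis and vertical below 0.3 rad), for 0.2 s.
5. the steel shank presses on the wavy edge at the next point to the right (+8 mm along the jig's y) (contact force between rod and jig above 1 N and y of rod in the frame of jig between 0.001 and 0.015 m and x of rod in the frame of jig between -0.035 and 0.03 m and height (world z) of rod below 0.022 m and angle between rod's own z axis and vertical below 0.3 rad), for 0.2 s.
6. the steel shank presses on the wavy edge at the next point to the right (-8 mm along the jig's y) (contact force between rod and jig above 1 N and y of rod in the frame of jig between -0.015 and -0.001 m and x of rod in the frame of jig between -0.035 and 0.03 m and height (world z) of rod below 0.022 m and angle between rod's own z axis and vertical below 0.3 rad), for 0.2 s.
7. the steel shank presses on the wavy edge at the next point to the right (-24 mm along the jig's y) (contact force between rod and jig above 1 N and y of rod in the frame of jig between -0.031 and -0.017 m and x of rod in the frame of jig between -0.035 and 0.03 m and height (world z) of rod below 0.022 m and angle between rod's own z axis and vertical below 0.3 rad), for 0.2 s.
8. the steel shank presses on the wavy edge at the next point to the right (-40 mm along the jig's y) (contact force between rod and jig above 1 N and y of rod in the frame of jig between -0.047 and -0.033 m and x of rod in the frame of jig between -0.035 and 0.03 m and height (world z) of rod below 0.022 m and angle between rod's own z axis and vertical below 0.3 rad), for 0.2 s.
9. the steel shank presses on the wavy edge at the next point to the right (-56 mm along the jig's y) (contact force between rod and jig above 1 N and y of rod in the frame of jig between -0.063 and -0.049 m and x of rod in the frame of jig between -0.035 and 0.03 m and height (world z) of rod below 0.022 m and angle between rod's own z axis and vertical below 0.3 rad), for 0.2 s.
10. the steel shank presses on the wavy edge at the right end (-72 mm along the jig's y) (contact force between rod and jig above 1 N and y of rod in the frame of jig between -0.079 and -0.065 m and x of rod in the frame of jig between -0.035 and 0.03 m and height (world z) of rod below 0.022 m and angle between rod's own z axis and vertical below 0.3 rad), for 0.2 s.
At the end, for the whole second after the job is handed in: The rod hangs at rest in its stand: lower end within 8 mm of the hole's axis and under 11 mm above the bench, within 0.1 rad of upright (horizontal distance between rod and stand_mouth below 0.008 m and height (world z) of rod below 0.011 m and angle between rod's own z axis and vertical below 0.1 rad and linear speed of rod below 0.02 m/s); the robot touches nothing.
It fails at once if the rod presses on the panel or jig with more than 12 N (contact force between rod and jig above 12 N).
It fails at once if the rod is down beside the middle of the edge (more than 20 mm from the ends of the stretch) without touching it: the pass is broken (height (world z) of rod below 0.022 m and y of rod in the frame of jig between -0.06 and 0.06 m and x of rod in the frame of jig between -0.05 and 0.035 m and contact force between rod and jig below 0.05 N).
It fails at once if the carton is moved by more than 15 mm (distance of carton from where it was at the start of the episode above 0.015 m).
It fails at once if the tape is moved by more than 15 mm (distance of tape from where it was at the start of the episode above 0.015 m).
It fails at once if the pot is moved by more than 15 mm (distance of pot from where it was at the start of the episode above 0.015 m).
It also fails if it takes over 72 s, if anything falls off the work surface, if the arm or the gripper's body presses on something with over 40 N, if the wrist force passes 120 N, or if a joint passes its speed limit or range.

## Working session

There is one attempt and no reset: what is moved stays moved. The work goes in short steps, Python scripts to look and compute and a shell command to move; the robot and the scene stay as the last step left them, time stands still between calls to the robot, and variables do not carry over. Pictures are saved under pics/ and viewed, about 8 in all and at most 12, crops included, and the job is handed in when it is done.

```bash
ls; mkdir -p pics; python3 - <<'E'
from cell import ctrl
import cv2
print(ctrl.read_state())
for n in("scene","side"):
    cv2.imwrite(f"pics/{n}0.png",ctrl.get_image(n)); c=ctrl.get_calibration(n); print(n,c)
E
```

```text
pics
{'clock': 0.0, 'qpos': array([ 1.13619794,  0.62936625,  0.03842895,  1.51837558, -0.02700137,
        0.99628342, -0.0199733 ]), 'qd': array([-3.42276721e-04, -5.80262335e-04, -1.19263216e-03,  2.69063513e-04,
       -1.06404204e-03,  3.00471728e-04,  8.08005094e-05]), 'tau': array([-7.55691981e-04, -5.63403046e+01,  1.22600555e+00, -1.93444276e+01,
        1.10328294e-02,  1.05497916e-02, -2.96457941e-06]), 'eef_pos': array([ 234.12998636, -605.69698478,  230.37337831]), 'tool_rot': array([-3.13967774e+00,  1.76033478e-05,  3.68834703e-01]), 'force': array([-0.60950622, -0.14627431, -0.89681405]), 'torque': array([ 0.03478174, -0.03859169, -0.05889363]), 'width': 85.23102512945736}
scene {'fx': 511.87356414885306, 'fy': 511.87356414885306, 'cx': 317.49184500080264, 'cy': 200.13914402640052, 'R': array([[-0.7666395 ,  0.64164758,  0.02350033],
       [ 0.35973994,  0.45955732, -0.81203093],
       [-0.53183743, -0.61408098, -0.58314106]]), 't': array([ 454.01732067, -168.71418411, 1548.96253895])}
side {'fx': 372.9248747881692, 'fy': 372.9248747881692, 'cx': 318.5257811881934, 'cy': 195.0553468106979, 'R': array([[ 0.9704838 , -0.24076577, -0.01389357],
       [-0.18702989, -0.7150117 , -0.67363053],
       [ 0.1522531 ,  0.65634603, -0.73893767]]), 't': array([-572.49478986,  143.91898275,  820.83195353])}
```

View pics/scene0.png

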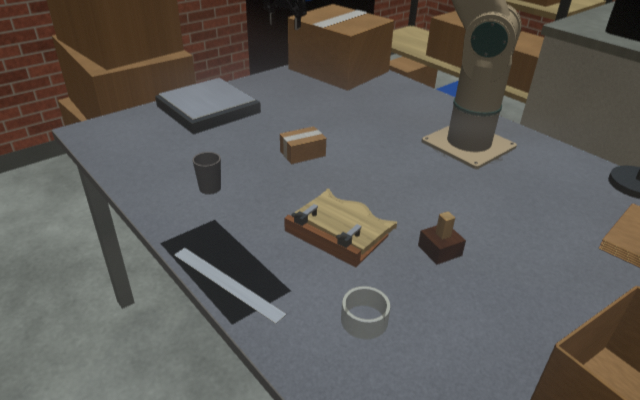

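View pics/side0.png

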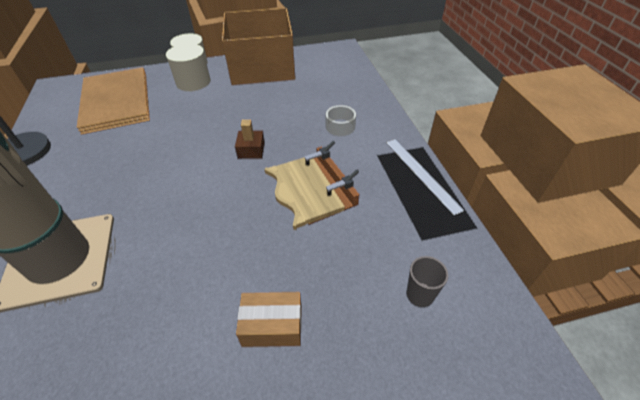

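The scene view shows the jig at about (340,228), the stand with the rod at (441,238), the carton at (303,145), the pot at (208,173) and the tape at (366,312). The side view has the stand at (250,145), and the wavy edge runs from (266,168) to (295,225).

```bash
cat > h.py <<'E'
from cell import ctrl
import numpy as np, cv2
def ray(c,p):
    R,t=np.array(c["R"]),np.array(c["t"])
    d=R.T@np.array([(p[0]-c["cx"])/c["fx"],(p[1]-c["cy"])/c["fy"],1.]); return -R.T@t,d
def onz(c,p,z):
    o,d=ray(c,p); return o+d*(z-o[2])/d[2]
def proj(c,X):
    q=np.array(c["R"])@np.array(X,float)+np.array(c["t"]); return np.array([c["fx"]*q[0]/q[2]+c["cx"],c["fy"]*q[1]/q[2]+c["cy"]])
E
python3 - <<'E'
from h import *
s=ctrl.get_calibration("scene");d=ctrl.get_calibration("side");w=ctrl.get_calibration("wrist")
for n,a,b,z in[("handletop",(446,216),(247,123),100),("edgeR?",(396,224),(266,168),26),("edgeL?",(331,194),(295,225),26),("carton",(303,135),(269,310),60),("pot",(208,160),(428,272),90),("tape",(366,300),(341,113),48)]:
    print(n,onz(s,a,z).round(),onz(d,b,z).round())
print("wristcam pos",-np.array(w["R"]).T@w["t"],"fwd",w["R"][2],"right",w["R"][0],w["fx"],ctrl.read_state()["eef_pos"])
E
```

```text
handletop [456. 260. 100.] [460. 252. 100.]
edgeR? [485. 153.  26.] [486. 148.  26.]
edgeL? [524. -30.  26.] [522. -55.  26.]
carton [ 428. -263.   60.] [ 434. -259.   60.]
pot [ 730. -262.   90.] [ 731. -273.   90.]
tape [721. 294.  48.] [733. 301.  48.]
wristcam pos [ 295.943788   -580.90607113  373.3873212 ] fwd [-0.24639998 -0.09456703 -0.96454348] right [ 3.59486175e-01 -9.33150348e-01 -3.44344125e-04] 321.58494338436515 [ 234.15840307 -605.74488455  230.47520088]
```

```bash
python3 -m pendant '[[0.018,0.046,0,0,0,0.09,1],[0.036,0.092,0,0,0,0.18,1],[0.054,0.138,0,0,0,0.27,1],[0.072,0.184,0,0,0,0.36,1],[0.09,0.23,0,0,0,0.45,1],[0.108,0.276,0,0,0,0.54,1],[0.126,0.322,0,0,0,0.63,1],[0.144,0.368,0,0,0,0.72,1]]'
python3 -m pendant '[[0.014,0.047,0,0,0,0.09,1],[0.028,0.094,0,0,0,0.18,1],[0.042,0.141,0,0,0,0.27,1],[0.056,0.188,0,0,0,0.36,1],[0.07,0.235,0,0,0,0.45,1],[0.084,0.282,0,0,0,0.54,1],[0.098,0.329,0,0,0,0.63,1],[0.1,0.35,0,0,0,0.67,1]]'
python3 - <<'E'
from h import *
s=ctrl.read_state();print(s["qpos"].round(2),s["eef_pos"],s["tool_rot"],s["force"])
c=ctrl.get_calibration("wrist");im=ctrl.get_image("wrist")
cv2.imwrite("pics/w1.png",im);np.save("w1.npy",c,allow_pickle=True)
E
```

```text
clock: 0.9
eef_pos: [378.5, -236.4, 231.3]
tool_rot: [3.142, 0.0, 1.092]
force: [1.5, -0.8, -0.2]
width: 85.3
clock: 1.7
eef_pos: [479.4, 117.2, 231.5]
tool_rot: [3.139, -0.003, 1.767]
force: [1.0, -1.3, -0.3]
width: 85.6
[ 0.02  0.43 -0.44  1.94  0.24  0.82 -0.35] [479.4074678  117.1814892  231.46110319] [ 3.13925165 -0.00317325  1.76678847] [ 1.00914169 -1.27918766 -0.29420675]
```

View pics/w1.png

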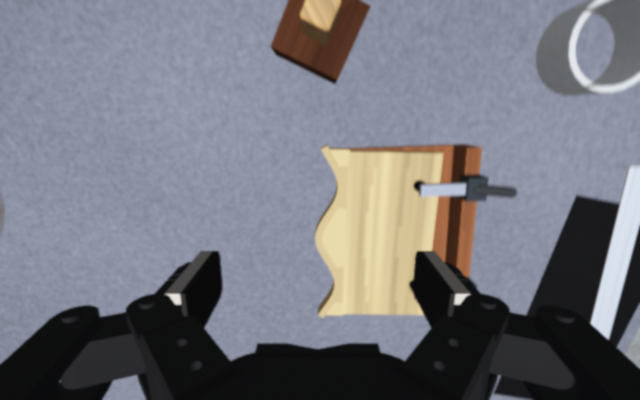

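The wrist view shows the wavy edge from (325,148) to (322,316), with the crest near (318,238), the rail on the right at about x=460, and the stand turned at about (320,35) with the rod handle at (320,12).

```bash
python3 - <<'E'
import cv2
im=cv2.imread("pics/w1.png")[135:330,300:500]
cv2.imwrite("pics/w1c.png",cv2.resize(im,None,fx=3,fy=3,interpolation=cv2.INTER_CUBIC))
E
python3 -m pendant '[[-0.004,0.04,0,0,0,-0.05,1],[-0.008,0.08,0,0,0,-0.1,1],[-0.014,0.1,0,0,0,-0.15,1],[-0.014,0.1,0,0,0,-0.15,1]]'
python3 - <<'E'
from h import *
s=ctrl.read_state();print(s["eef_pos"],s["tool_rot"])
c=ctrl.get_calibration("wrist");im=ctrl.get_image("wrist")
cv2.imwrite("pics/w2.png",im);np.save("w2.npy",c,allow_pickle=True)
E
```

```text
clock: 2.15
eef_pos: [462.8, 215.3, 231.2]
tool_rot: [-3.141, -0.002, 1.614]
force: [-0.5, -0.1, 0.1]
width: 85.4
[462.84745574 215.28026345 231.22161659] [-3.14089409e+00 -1.87364580e-03  1.61381681e+00]
```

View pics/w1c.png

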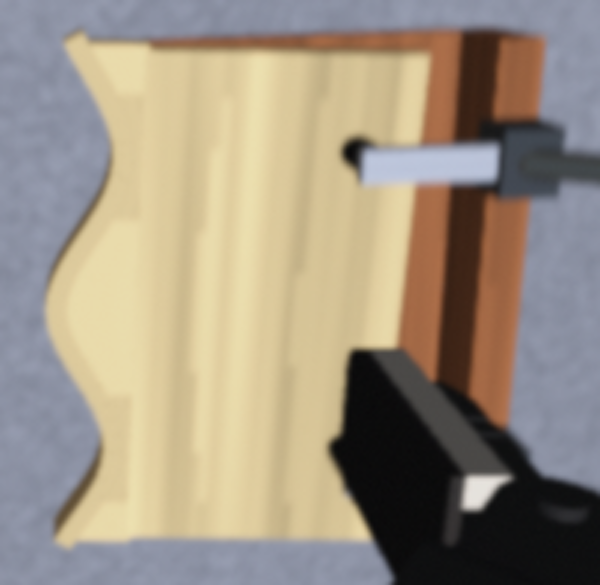

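View pics/w2.png

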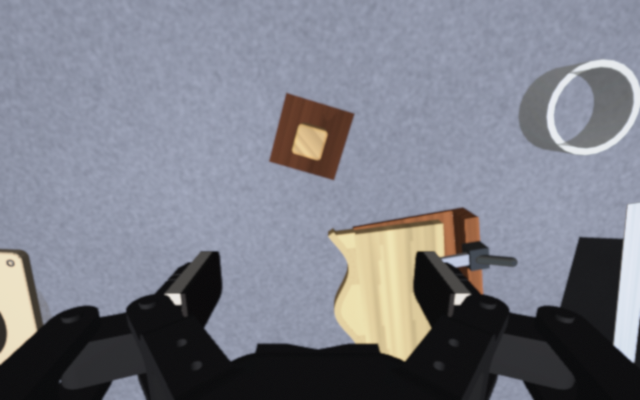

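The crop shows the top edge of the panel clearly against grey, so it can be fitted. In the second view the stand's top corners are near (288,94), (353,113), (334,180), (270,161), and the handle top's are near (298,124), (328,132), (321,160), (292,152).

```bash
cat > fit.py <<'E'
from h import *
from scipy.optimize import least_squares
im=cv2.imread("pics/w1.png").astype(int);c=np.load("w1.npy",allow_pickle=True).item()
sat=im[:,:,2]-im[:,:,0]   # red-blue: wood>0, bench<0
val=im[:,:,2]
P=[]
for r in range(152,313):
    row=val[r,305:350].astype(float); s=sat[r,305:350]
    ok=(s>20)&(row>140)
    k=np.argmax(ok)
    if ok[k]: P.append((305+k-.5,r))
P=np.array(P)
W=np.array([onz(c,p,26)[:2] for p in P])
def loc(q):
    R=np.array([[np.cos(q[2]),np.sin(q[2])],[-np.sin(q[2]),np.cos(q[2])]]);return (W-q[:2])@R.T
f=lambda q:(lambda L:(L[:,0]+12*np.cos(2*np.pi*L[:,1]/120)))(loc(q))
r=least_squares(f,[504,53,.19],loss="soft_l1")
L=loc(r.x);print(r.x,"rms",np.std(r.fun),"yrange",L[:,1].min(),L[:,1].max())
print([(round(float(a),0),round(float(b),1)) for a,b in zip(L[::10,1],r.fun[::10])])
# ends of the panel and rail directions
for p in[(325,148),(443,152),(322,316),(424,315)]:
    X=np.array(onz(c,p,26)[:2])-r.x[:2];a=r.x[2];print(p,X@[np.cos(a),np.sin(a)],X@[-np.sin(a),np.cos(a)])
for a,b,z in[((462,32),(440,370),60),((545,38),(510,420),40),((430,52),(400,345),26)]:
    d=[onz(c,(300+p[0]/3,135+p[1]/3),z) for p in(a,b)];v=d[0]-d[1];print("line yaw",np.arctan2(-v[0],v[1]))
c=np.load("w2.npy",allow_pickle=True).item()
for Q,z in[([(288,94),(353,113),(334,180),(270,161)],45),([(298,124),(328,132),(321,160),(292,152)],100)]:
    X=np.array([onz(c,p,z)[:2] for p in Q]);v=X[1]-X[0]+X[2]-X[3]
    print(X.mean(0),np.linalg.norm(X-np.roll(X,1,0),axis=1),np.arctan2(v[1],v[0]))
E
python3 fit.py
```

```text
[5.01511899e+02 4.98398566e+01 1.78444266e-01] rms 0.395916839797385 yrange -99.0813352097525 98.18278049601682
[(98.0, 0.6), (87.0, -0.3), (77.0, 0.3), (65.0, 0.2), (54.0, -0.4), (42.0, -0.4), (31.0, 0.0), (19.0, 0.6), (6.0, -0.4), (-6.0, -0.2), (-19.0, 0.1), (-31.0, -0.2), (-44.0, -0.1), (-57.0, -1.0), (-71.0, -0.0), (-85.0, -0.1), (-99.0, 0.2)]
(325, 148) -1.8179783939015965 102.50174634612277
(443, 152) 125.6461860858124 100.27600315107419
(322, 316) -0.8380989736214066 -104.70555673106087
(424, 315) 126.01608101205865 -101.45011869926239
line yaw 0.2407049803412107
line yaw 0.2366327282992804
line yaw 0.194843673678486
[454.46126638 258.82907484] [68.31327163 66.18540515 69.66246955 68.86732035] -0.24079857853159584
[454.17988706 259.303585  ] [23.74233331 25.7747888  24.10935166 25.54682208] -0.2201380526322315
```

```bash
python3 -m pendant '[[-0.005,0.03,0,0,0,-0.13,1],[-0.0085,0.044,0,0,0,-0.27,1],[-0.0085,0.044,-0.04,0,0,-0.27,1],[-0.0085,0.044,-0.08,0,0,-0.27,1],[-0.0085,0.044,-0.1,0,0,-0.27,1],[-0.0085,0.044,-0.1,0,0,-0.27,1]]'
python3 - <<'E'
from h import *
s=ctrl.read_state();print(s["eef_pos"],s["tool_rot"],s["qpos"].round(2))
c=ctrl.get_calibration("wrist");im=ctrl.get_image("wrist")
X=proj(c,(454.3,259.1,100));print(X)
cv2.imwrite("pics/w3.png",im);np.save("w3.npy",c,allow_pickle=True)
E
```

```text
clock: 2.8
eef_pos: [454.5, 252.3, 128.6]
tool_rot: [-3.137, 0.006, 1.337]
force: [0.4, -1.0, 0.4]
width: 85.4
[454.47503925 252.34591701 128.56582954] [-3.13738735  0.00578275  1.33710272] [-0.38  0.61 -0.27  1.97  0.27  0.61 -1.06]
[315.69269436 225.05283857]
```

View pics/w3.png

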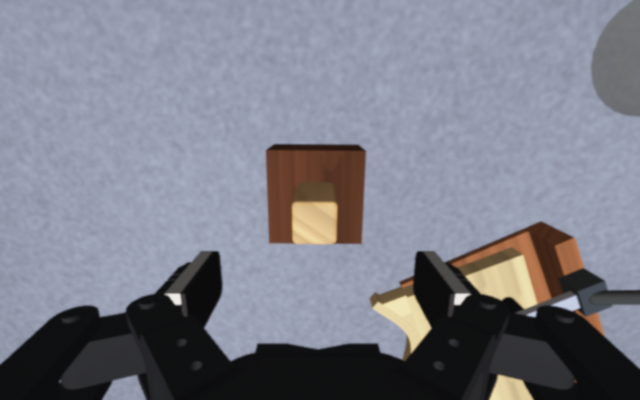

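The handle is square to the jaws, with its top centred at (314.5,222) against a predicted (315.7,225), so it lies about 1 mm farther in +y.

```bash
python3 -m pendant '[[0,0.0045,0,0,0,0,1],[0,0.0075,-0.03,0,0,0,1],[0,0.0075,-0.06,0,0,0,1],[0,0.0075,-0.072,0,0,0,1],[0,0.0075,-0.072,0,0,0,1]]'
python3 -m pendant '[[0,0,0,0,0,0,-1],[0,0,0,0,0,0,-1],[0,0,0,0,0,0,-1],[0,0,0,0,0,0,-1],[0,0,0,0,0,0,-1],[0,0,0,0,0,0,-1],[0,0,0,0,0,0,-1],[0,0,0,0,0,0,-1]]'
```

```text
clock: 3.35
eef_pos: [455.7, 262.9, 59.1]
tool_rot: [-3.141, 0.001, 1.339]
force: [-0.1, -0.4, 0.9]
width: 85.4
clock: 4.15
eef_pos: [456.3, 263.4, 60.2]
tool_rot: [3.141, -0.001, 1.339]
force: [-0.6, -0.4, 6.3]
width: 25.1
```

```bash
python3 -m pendant '[[0,0,0.005,0,0,0,-1],[0,0,0.015,0,0,0,-1],[0,0,0.03,0,0,0,-1],[0,0,0.045,0,0,0,-1],[0,0,0.06,0,0,0,-1],[0,0,0.07,0,0,0,-1],[0,0,0.07,0,0,0,-1],[0,0,0.07,0,0,0,-1]]'
python3 - <<'E'
from h import *
s=ctrl.read_state();print(s["eef_pos"],s["tool_rot"],s["force"])
out=[]
for n,b in(("scene",(400,560,150,270)),("side",(200,320,80,170))):
    im=ctrl.get_image(n);c=ctrl.get_calibration(n)
    print(n,"tcp",proj(c,s["eef_pos"]))
    cr=im[b[2]:b[3],b[0]:b[1]];out.append(cv2.resize(cr,(400,300) ,interpolation=cv2.INTER_CUBIC))
w=ctrl.get_image("wrist");cw=ctrl.get_calibration("wrist");np.save("w4.npy",cw,allow_pickle=True)
print("wrist tcp",proj(cw,s["eef_pos"]))
out+= [cv2.resize(w[100:400,120:520],(400,300))]
cv2.imwrite("pics/m4.png",np.vstack([np.hstack(out[:2]),np.hstack([out[2],out[2]*0])]))
E
```

```text
clock: 4.95
eef_pos: [455.8, 263.1, 129.3]
tool_rot: [3.142, -0.0, 1.339]
force: [-0.2, 0.1, -1.3]
width: 25.2
[455.78660215 263.06406713 129.32086202] [ 3.14152030e+00 -1.09375986e-05  1.33870357e+00] [-0.1832358   0.10203223 -1.29753294]
scene tcp [449.77975871 205.46601132]
side tcp [243.23559262 111.57659347]
wrist tcp [319.55199546 257.98736298]
```

View pics/m4.png

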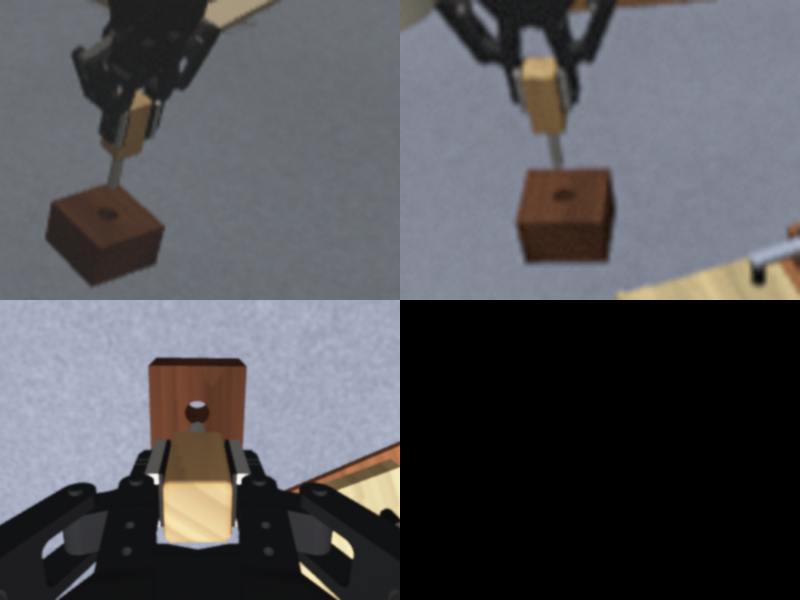

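The scene and side crops show the rod hanging upright and clear of the stand. In the wrist crop the handle top spans image rows ~280–341 at column 318, and the hole is at about (317,211).

```bash
cat > tab.py <<'E'
from h import *
O=np.array([501.5,49.8]);a=.178
ex,ey=np.array([np.cos(a),np.sin(a)]),np.array([-np.sin(a),np.cos(a)])
def centre(y):  # rod centre (panel coords) touching edge, as function of centre y
    t=np.linspace(-130,130,26001);xe=-12*np.cos(2*np.pi*t/120)
    m=abs(t-y)<5; return np.min(xe[m]-np.sqrt(25-(t[m]-y)**2))
E
python3 - <<'E'
from tab import *
c=np.load("w4.npy",allow_pickle=True).item()
for p in((318,280),(318,341),(318,311)):print(onz(c,p,169))
print("hole",onz(c,(317,211),45))
for y in range(85,-86,-5):
    x=centre(y);print(y,round(x,1),(O+x*ex+y*ey).round(1))
E
```

```text
[457.35435387 273.31891944 169.        ]
[451.48411031 248.5215494  169.        ]
[454.45592277 261.07522496 169.        ]
hole [453.99291703 261.11255634  45.        ]
85 -2.8 [483.7 133. ]
80 0.3 [487.6 128.6]
75 3.0 [491.1 124.1]
70 5.1 [494.1 119.6]
65 6.5 [496.4 114.9]
60 7.0 [497.8 110.1]
55 6.5 [498.2 105.1]
50 5.1 [497.7  99.9]
45 3.0 [496.4  94.6]
40 0.3 [494.7  89.2]
35 -2.8 [492.6  83.8]
30 -5.9 [490.4  78.3]
25 -8.9 [488.3  72.8]
20 -11.6 [486.5  67.4]
15 -13.9 [485.2  62.1]
10 -15.6 [484.4  56.9]
5 -16.6 [484.2  51.8]
0 -17.0 [484.8  46.8]
-5 -16.6 [486.   41.9]
-10 -15.6 [487.9  37.2]
-15 -13.9 [490.5  32.6]
-20 -11.6 [493.6  28.1]
-25 -8.9 [497.1  23.6]
-30 -5.9 [501.   19.2]
-35 -2.8 [505.   14.9]
-40 0.3 [508.8  10.5]
-45 3.0 [512.4   6. ]
-50 5.1 [515.4   1.5]
-55 6.5 [517.6  -3.2]
-60 7.0 [519.  -8.]
-65 6.5 [519.4 -13. ]
-70 5.1 [518.9 -18.2]
-75 3.0 [517.7 -23.5]
-80 0.3 [515.9 -28.9]
-85 -2.8 [513.8 -34.3]
```

```bash
python3 -m pendant '[[0.005,-0.045,0,0,0,0,-1],[0.011,-0.09,0,0,0,0,-1],[0.0175,-0.135,0,0,0,0,-1],[0.0175,-0.1415,0,0,0,0,-1],[0.0175,-0.1415,-0.025,0,0,0,-1],[0.0175,-0.1415,-0.05,0,0,0,-1],[0.0175,-0.1415,-0.067,0,0,0,-1],[0.0175,-0.1415,-0.067,0,0,0,-1]]'
python3 -m pendant '[[0,0,0,0,0,0,-1],[0,0,0,0,0,0,-1],[0,0,0,0,0,0,-1]]'
```

```text
clock: 5.9
eef_pos: [471.5, 121.5, 60.1]
tool_rot: [-3.137, 0.003, 1.339]
force: [-0.7, -0.1, -1.0]
width: 25.3
clock: 6.2
eef_pos: [474.0, 122.0, 63.2]
tool_rot: [3.14, -0.001, 1.339]
force: [0.5, 0.9, 0.1]
width: 25.6
```

```bash
python3 -m pendant '[[0.003,0.0005,0,0,0,0,-1],[0.006,0.001,0,0,0,0,-1],[0.009,0.0016,0,0,0,0,-1],[0.012,0.0021,0,0,0,0,-1],[0.014,0.0025,0,0,0,0,-1],[0.015,0.0027,0,0,0,0,-1],[0.015,0.0027,0,0,0,0,-1],[0.015,0.0027,0,0,0,0,-1]]'
python3 -m pendant '[[0.0005,0,0,0,0,0,-1],[0.001,0.0001,0,0,0,0,-1],[0.001,0.0001,0,0,0,0,-1],[0.001,0.0001,0,0,0,0,-1]]'
```

```text
clock: 7.0
eef_pos: [488.2, 124.3, 62.3]
tool_rot: [-3.141, 0.0, 1.339]
force: [-0.8, -0.7, -0.9]
width: 25.4
clock: 7.4
eef_pos: [489.3, 124.5, 62.3]
tool_rot: [3.142, -0.0, 1.339]
force: [0.0, 0.4, -1.0]
width: 25.6
```

```bash
python3 -m pendant '[[0.0005,0.0001,0,0,0,0,-1],[0.001,0.0002,0,0,0,0,-1],[0.001,0.0002,0,0,0,0,-1],[0.001,0.0002,0,0,0,0,-1]]'
python3 -m pendant '[[0.0005,0.0001,0,0,0,0,-1],[0.001,0.0002,0,0,0,0,-1],[0.001,0.0002,0,0,0,0,-1],[0.001,0.0002,0,0,0,0,-1]]'

```

```text
clock: 7.8
eef_pos: [490.4, 124.7, 62.3]
tool_rot: [-3.142, -0.0, 1.339]
force: [-0.3, -0.1, -0.5]
width: 25.3
clock: 8.2
eef_pos: [491.3, 124.9, 62.3]
tool_rot: [3.142, -0.0, 1.339]
force: [-0.7, -0.1, -0.6]
width: 24.9
```

```bash
python3 -m pendant '[[0.0005,0.0001,0,0,0,0,-1],[0.001,0.0002,0,0,0,0,-1],[0.001,0.0002,0,0,0,0,-1],[0.001,0.0002,0,0,0,0,-1]]'
```

```text
clock: 8.6
eef_pos: [492.4, 125.1, 62.3]
tool_rot: [3.142, -0.0, 1.339]
force: [-0.7, -0.1, -0.8]
width: 25.6
```

```bash
python3 -m pendant '[[0.0005,0.0001,0,0,0,0,-1],[0.001,0.0002,0,0,0,0,-1],[0.001,0.0002,0,0,0,0,-1],[0.001,0.0002,0,0,0,0,-1]]'
```

```text
clock: 9.0
eef_pos: [493.4, 125.3, 62.3]
tool_rot: [3.142, -0.0, 1.339]
force: [1.3, -0.5, -0.5]
width: 25.3
```

```bash
python3 -m pendant '[[0.0004,0.0001,0,0,0,0,-1],[0.0008,0.0001,0,0,0,0,-1],[0.0008,0.0001,0,0,0,0,-1],[0.0008,0.0001,0,0,0,0,-1]]'
```

```text
clock: 9.4
eef_pos: [494.1, 125.4, 62.3]
tool_rot: [-3.142, 0.0, 1.339]
force: [-1.0, 0.9, -1.5]
width: 25.5
```

```bash
python3 -m pendant '[[0.0004,0.0001,0,0,0,0,-1],[0.0008,0.0001,0,0,0,0,-1],[0.0008,0.0001,0,0,0,0,-1],[0.0008,0.0001,0,0,0,0,-1]]'
```

```text
clock: 9.8
eef_pos: [494.7, 125.4, 62.3]
tool_rot: [-3.141, 0.0, 1.339]
force: [-1.3, 0.7, -0.3]
width: 25.3
```

```bash
python3 -m pendant '[[0.0003,0.0001,0,0,0,0,-1],[0.0006,0.0001,0,0,0,0,-1],[0.0006,0.0001,0,0,0,0,-1],[0.0006,0.0001,0,0,0,0,-1]]'
```

```text
clock: 10.2
eef_pos: [495.0, 125.4, 62.2]
tool_rot: [-3.141, 0.001, 1.339]
force: [-2.6, 0.6, -0.4]
width: 25.4
```

```bash
cat >> tab.py <<'E'
def cmd(y,press=2.0,corr=1.3,off=np.array([1.3,2.0])):
    h=.5;s=(centre(y+h)-centre(y-h))/(2*h);n=np.array([1,-s])/np.hypot(1,s)
    p=np.array([centre(y)+corr,y])+press*n
    return O+p[0]*ex+p[1]*ey+off
E
python3 - <<'E'
from tab import *
C=np.array([495.6,125.6])
print("start",[(y,cmd(y).round(1)-C) for y in(74,73,72,71)])
for y0 in range(72,-80,-8):
    b=cmd(y0);print(y0,b.round(1),[tuple(float(v) for v in (cmd(y0-k)-b).round(1)) for k in(2,4,6,8)])
E
```

```text
start [(74, array([0.4, 1. ])), (73, array([1. , 0.1])), (72, array([ 1.7, -0.9])), (71, array([ 2.3, -1.8]))]
72 [497.3 124.7] [(1.2, -1.9), (2.2, -3.9), (3.2, -5.9), (3.9, -7.9)]
64 [501.2 116.9] [(0.6, -2.1), (1.1, -4.2), (1.4, -6.3), (1.5, -8.5)]
56 [502.7 108.4] [(-0.0, -2.2), (-0.2, -4.4), (-0.5, -6.6), (-0.9, -8.8)]
48 [501.8  99.6] [(-0.5, -2.2), (-1.2, -4.4), (-1.9, -6.6), (-2.7, -8.8)]
40 [499.1  90.8] [(-0.8, -2.2), (-1.7, -4.4), (-2.6, -6.6), (-3.4, -8.8)]
32 [495.7  82. ] [(-0.9, -2.2), (-1.7, -4.4), (-2.5, -6.5), (-3.3, -8.6)]
24 [492.4  73.3] [(-0.7, -2.1), (-1.4, -4.2), (-2.0, -6.3), (-2.5, -8.4)]
16 [489.9  64.9] [(-0.4, -2.0), (-0.7, -4.0), (-1.0, -6.0), (-1.1, -8.0)]
8 [488.8  57. ] [(-0.0, -1.9), (0.0, -3.8), (0.2, -5.7), (0.5, -7.6)]
0 [489.3  49.4] [(0.4, -1.8), (0.9, -3.7), (1.5, -5.5), (2.2, -7.3)]
-8 [491.5  42.1] [(0.8, -1.8), (1.7, -3.6), (2.7, -5.3), (3.8, -7.1)]
-16 [495.3  35. ] [(1.2, -1.8), (2.5, -3.5), (3.8, -5.2), (5.2, -7.0)]
-24 [500.5  28. ] [(1.5, -1.7), (3.0, -3.5), (4.5, -5.2), (6.1, -6.9)]
-32 [506.6  21.1] [(1.6, -1.7), (3.2, -3.5), (4.8, -5.3), (6.3, -7.1)]
-40 [512.9  14. ] [(1.5, -1.8), (2.9, -3.6), (4.3, -5.5), (5.6, -7.4)]
-48 [518.5   6.6] [(1.2, -1.9), (2.2, -3.9), (3.2, -5.9), (3.9, -7.9)]
-56 [522.5  -1.2] [(0.6, -2.1), (1.1, -4.2), (1.4, -6.3), (1.5, -8.5)]
-64 [524.   -9.7] [(-0.0, -2.2), (-0.2, -4.4), (-0.5, -6.6), (-0.9, -8.8)]
-72 [523.  -18.5] [(-0.5, -2.2), (-1.2, -4.4), (-1.9, -6.6), (-2.7, -8.8)]
```

```bash
python3 -m pendant '[[0.0004,0,0,0,0,0,-1],[0.0008,-0.0002,0,0,0,0,-1],[0.0012,-0.0005,0,0,0,0,-1],[0.0015,-0.0009,0,0,0,0,-1],[0.0017,-0.0009,0,0,0,0,-1],[0.0017,-0.0009,0,0,0,0,-1]]'
```

```text
clock: 10.8
eef_pos: [496.2, 124.5, 62.0]
tool_rot: [-3.14, 0.001, 1.339]
force: [-5.3, 0.1, -0.6]
width: 25.3
```

```bash
python3 -m pendant '[[0.0006,-0.001,0,0,0,0,-1],[0.0012,-0.0019,0,0,0,0,-1],[0.0017,-0.0029,0,0,0,0,-1],[0.0022,-0.0039,0,0,0,0,-1],[0.0027,-0.0049,0,0,0,0,-1],[0.0032,-0.0059,0,0,0,0,-1],[0.0036,-0.0069,0,0,0,0,-1],[0.0039,-0.0079,0,0,0,0,-1]]'
```

```text
clock: 11.6
eef_pos: [500.0, 117.3, 62.0]
tool_rot: [-3.14, 0.0, 1.339]
force: [-5.8, 1.7, -1.1]
width: 25.2
```

```bash
python3 -m pendant '[[0.0003,-0.001,0,0,0,0,-1],[0.0006,-0.0021,0,0,0,0,-1],[0.0008,-0.0031,0,0,0,0,-1],[0.001,-0.0042,0,0,0,0,-1],[0.0012,-0.0052,0,0,0,0,-1],[0.0014,-0.0063,0,0,0,0,-1],[0.0014,-0.0074,0,0,0,0,-1],[0.0014,-0.0085,0,0,0,0,-1]]'
```

```text
clock: 12.4
eef_pos: [501.4, 109.9, 62.0]
tool_rot: [-3.14, -0.001, 1.34]
force: [-7.2, 2.1, -0.4]
width: 25.3
```

```bash
python3 -m pendant '[[-0.0002,-0.0011,0,0,0,0,-1],[-0.0003,-0.0022,0,0,0,0,-1],[-0.0005,-0.0033,0,0,0,0,-1],[-0.0006,-0.0044,0,0,0,0,-1],[-0.0008,-0.0055,0,0,0,0,-1],[-0.001,-0.0066,0,0,0,0,-1],[-0.0012,-0.0077,0,0,0,0,-1],[-0.0014,-0.0088,0,0,0,0,-1]]'
```

```text
clock: 13.2
eef_pos: [500.8, 101.9, 62.2]
tool_rot: [-3.141, -0.003, 1.34]
force: [-5.3, 4.9, -0.9]
width: 25.2
```

```bash
python3 -m pendant '[[-0.0004,-0.001,0,0,0,0,-1],[-0.0007,-0.0021,0,0,0,0,-1],[-0.0011,-0.0032,0,0,0,0,-1],[-0.0015,-0.0043,0,0,0,0,-1],[-0.0018,-0.0054,0,0,0,0,-1],[-0.0022,-0.0065,0,0,0,0,-1],[-0.0026,-0.0076,0,0,0,0,-1],[-0.003,-0.0087,0,0,0,0,-1]]'
```

```text
clock: 14.0
eef_pos: [498.5, 94.0, 62.4]
tool_rot: [3.141, -0.005, 1.341]
force: [-4.1, 5.2, -0.8]
width: 25.4
```

```bash
python3 -m pendant '[[-0.0004,-0.0011,0,0,0,0,-1],[-0.0008,-0.0022,0,0,0,0,-1],[-0.0013,-0.0033,0,0,0,0,-1],[-0.0017,-0.0044,0,0,0,0,-1],[-0.0022,-0.0055,0,0,0,0,-1],[-0.0026,-0.0066,0,0,0,0,-1],[-0.003,-0.0077,0,0,0,0,-1],[-0.0035,-0.0088,0,0,0,0,-1]]'
```

```text
clock: 14.8
eef_pos: [495.3, 85.3, 62.5]
tool_rot: [3.141, -0.005, 1.341]
force: [-3.9, 6.3, -0.5]
width: 25.0
```

```bash
python3 -m pendant '[[-0.0006,-0.001,0,0,0,0,-1],[-0.0011,-0.0021,0,0,0,0,-1],[-0.0015,-0.0031,0,0,0,0,-1],[-0.002,-0.0042,0,0,0,0,-1],[-0.0025,-0.0052,0,0,0,0,-1],[-0.0029,-0.0063,0,0,0,0,-1],[-0.0033,-0.0073,0,0,0,0,-1],[-0.0037,-0.0084,0,0,0,0,-1]]'
```

```text
clock: 15.6
eef_pos: [491.8, 76.7, 62.5]
tool_rot: [3.14, -0.005, 1.341]
force: [-4.0, 6.1, -1.1]
width: 25.2
```

```bash
python3 -m pendant '[[-0.0005,-0.001,0,0,0,0,-1],[-0.0009,-0.002,0,0,0,0,-1],[-0.0013,-0.003,0,0,0,0,-1],[-0.0017,-0.0041,0,0,0,0,-1],[-0.002,-0.0051,0,0,0,0,-1],[-0.0024,-0.0062,0,0,0,0,-1],[-0.0027,-0.0072,0,0,0,0,-1],[-0.003,-0.0082,0,0,0,0,-1]]'
```

```text
clock: 16.4
eef_pos: [488.8, 67.4, 62.5]
tool_rot: [3.14, -0.003, 1.34]
force: [-3.5, 3.6, -0.8]
width: 25.4
```

```bash
python3 -m pendant '[[-0.0003,-0.001,0,0,0,0,-1],[-0.0005,-0.002,0,0,0,0,-1],[-0.0006,-0.003,0,0,0,0,-1],[-0.0008,-0.004,0,0,0,0,-1],[-0.0009,-0.005,0,0,0,0,-1],[-0.0009,-0.006,0,0,0,0,-1],[-0.0009,-0.007,0,0,0,0,-1],[-0.0009,-0.008,0,0,0,0,-1]]'
```

```text
clock: 17.2
eef_pos: [487.3, 57.6, 62.3]
tool_rot: [3.141, -0.001, 1.339]
force: [-3.3, 3.3, -0.9]
width: 25.3
```

```bash
python3 -m pendant '[[0.0001,-0.001,0,0,0,0,-1],[0.0002,-0.002,0,0,0,0,-1],[0.0003,-0.003,0,0,0,0,-1],[0.0004,-0.004,0,0,0,0,-1],[0.0006,-0.005,0,0,0,0,-1],[0.0008,-0.006,0,0,0,0,-1],[0.001,-0.007,0,0,0,0,-1],[0.0012,-0.008,0,0,0,0,-1]]'
```

```text
clock: 18.0
eef_pos: [487.9, 49.3, 62.3]
tool_rot: [-3.141, 0.0, 1.339]
force: [-4.3, 1.9, -0.3]
width: 25.0
```

```bash
python3 -m pendant '[[0.0003,-0.0009,0,0,0,0,-1],[0.0005,-0.0018,0,0,0,0,-1],[0.0008,-0.0027,0,0,0,0,-1],[0.0011,-0.0037,0,0,0,0,-1],[0.0014,-0.0046,0,0,0,0,-1],[0.0018,-0.0055,0,0,0,0,-1],[0.0022,-0.0064,0,0,0,0,-1],[0.0026,-0.0073,0,0,0,0,-1]]'
```

```text
clock: 18.8
eef_pos: [490.4, 41.7, 62.2]
tool_rot: [-3.141, 0.001, 1.339]
force: [-4.4, 0.6, -0.9]
width: 25.6
```

```bash
python3 -m pendant '[[0.0005,-0.0009,0,0,0,0,-1],[0.001,-0.0018,0,0,0,0,-1],[0.0015,-0.0027,0,0,0,0,-1],[0.002,-0.0036,0,0,0,0,-1],[0.0026,-0.0045,0,0,0,0,-1],[0.0032,-0.0053,0,0,0,0,-1],[0.0038,-0.0062,0,0,0,0,-1],[0.0044,-0.0071,0,0,0,0,-1]]'
```

```text
clock: 19.6
eef_pos: [494.7, 34.2, 62.2]
tool_rot: [-3.141, 0.001, 1.338]
force: [-4.8, 1.0, -1.0]
width: 25.3
```

```bash
python3 -m pendant '[[0.0006,-0.0009,0,0,0,0,-1],[0.0013,-0.0018,0,0,0,0,-1],[0.0019,-0.0026,0,0,0,0,-1],[0.0026,-0.0035,0,0,0,0,-1],[0.0033,-0.0044,0,0,0,0,-1],[0.004,-0.0052,0,0,0,0,-1],[0.0047,-0.0061,0,0,0,0,-1],[0.0054,-0.007,0,0,0,0,-1]]'
```

```text
clock: 20.4
eef_pos: [500.1, 27.1, 62.2]
tool_rot: [-3.141, 0.001, 1.338]
force: [-6.1, -1.4, -1.3]
width: 24.9
```

6.2 N; on to −32, easing slightly.

```bash
python3 -m pendant '[[0.0007,-0.0009,0,0,0,0,-1],[0.0015,-0.0017,0,0,0,0,-1],[0.0022,-0.0026,0,0,0,0,-1],[0.003,-0.0035,0,0,0,0,-1],[0.0038,-0.0044,0,0,0,0,-1],[0.0045,-0.0052,0,0,0,0,-1],[0.0053,-0.0061,0,0,0,0,-1],[0.006,-0.0069,0,0,0,0,-1]]'
```

```text
clock: 21.2
eef_pos: [506.1, 20.1, 62.2]
tool_rot: [-3.141, 0.001, 1.338]
force: [-4.7, -0.9, -0.3]
width: 25.7
```

```bash
python3 -m pendant '[[0.0008,-0.0009,0,0,0,0,-1],[0.0016,-0.0018,0,0,0,0,-1],[0.0024,-0.0027,0,0,0,0,-1],[0.0032,-0.0036,0,0,0,0,-1],[0.004,-0.0045,0,0,0,0,-1],[0.0048,-0.0054,0,0,0,0,-1],[0.0056,-0.0063,0,0,0,0,-1],[0.0063,-0.0071,0,0,0,0,-1]]'
```

```text
clock: 22.0
eef_pos: [512.4, 13.0, 62.2]
tool_rot: [-3.141, 0.001, 1.338]
force: [-5.2, -0.9, -1.3]
width: 25.8
```

```bash
python3 -m pendant '[[0.0008,-0.0009,0,0,0,0,-1],[0.0015,-0.0018,0,0,0,0,-1],[0.0022,-0.0027,0,0,0,0,-1],[0.0029,-0.0036,0,0,0,0,-1],[0.0036,-0.0045,0,0,0,0,-1],[0.0043,-0.0055,0,0,0,0,-1],[0.005,-0.0064,0,0,0,0,-1],[0.0056,-0.0074,0,0,0,0,-1]]'
```

```text
clock: 22.8
eef_pos: [517.7, 5.9, 62.1]
tool_rot: [-3.14, 0.001, 1.338]
force: [-5.2, 0.6, -1.0]
width: 25.8
```

```bash
python3 -m pendant '[[0.0006,-0.001,0,0,0,0,-1],[0.0012,-0.0019,0,0,0,0,-1],[0.0017,-0.0029,0,0,0,0,-1],[0.0022,-0.0039,0,0,0,0,-1],[0.0027,-0.0049,0,0,0,0,-1],[0.0032,-0.0059,0,0,0,0,-1],[0.0035,-0.0069,0,0,0,0,-1],[0.0038,-0.0079,0,0,0,0,-1]]'
```

```text
clock: 23.6
eef_pos: [521.3, -1.3, 62.0]
tool_rot: [-3.14, 0.0, 1.339]
force: [-4.8, 2.8, -1.8]
width: 25.4
```

```bash
python3 -m pendant '[[0.0003,-0.0011,0,0,0,0,-1],[0.0005,-0.0021,0,0,0,0,-1],[0.0008,-0.0032,0,0,0,0,-1],[0.001,-0.0042,0,0,0,0,-1],[0.0012,-0.0053,0,0,0,0,-1],[0.0013,-0.0064,0,0,0,0,-1],[0.0013,-0.0075,0,0,0,0,-1],[0.0013,-0.0086,0,0,0,0,-1]]'
```

```text
clock: 24.4
eef_pos: [522.7, -8.9, 62.1]
tool_rot: [-3.14, -0.001, 1.339]
force: [-6.1, 4.0, -1.6]
width: 25.4
```

```bash
python3 -m pendant '[[-0.0002,-0.0011,0,0,0,0,-1],[-0.0003,-0.0022,0,0,0,0,-1],[-0.0005,-0.0033,0,0,0,0,-1],[-0.0007,-0.0044,0,0,0,0,-1],[-0.0009,-0.0055,0,0,0,0,-1],[-0.0011,-0.0066,0,0,0,0,-1],[-0.0013,-0.0077,0,0,0,0,-1],[-0.0015,-0.0088,0,0,0,0,-1]]'
```

```text
clock: 25.2
eef_pos: [521.9, -16.7, 62.2]
tool_rot: [-3.141, -0.002, 1.34]
force: [-5.3, 6.9, -1.7]
width: 25.5
```

```bash
python3 -m pendant '[[-0.0005,-0.0005,0,0,0,0,-1],[-0.001,-0.001,0,0,0,0,-1],[-0.0014,-0.0018,0,0,0,0,-1],[-0.0018,-0.0023,0,0,0,0,-1],[-0.0018,-0.0023,0,0,0,0,-1],[-0.0018,-0.0023,0,0,0,0,-1],[-0.0018,-0.0023,0,0,0,0,-1]]'
```

```text
clock: 25.9
eef_pos: [521.0, -19.5, 62.4]
tool_rot: [3.141, -0.002, 1.34]
force: [-4.6, 3.8, -1.2]
width: 25.3
```

```bash
python3 -m pendant '[[-0.006,-0.0015,0,0,0,0,-1],[-0.013,-0.0025,0,0,0,0,-1],[-0.025,-0.0045,0,0,0,0,-1],[-0.03,-0.005,0.02,0,0,0,-1],[-0.03,-0.005,0.05,0,0,0,-1],[-0.03,-0.005,0.067,0,0,0,-1],[-0.03,-0.005,0.067,0,0,0,-1]]'
```

```text
clock: 26.6
eef_pos: [493.0, -26.8, 131.8]
tool_rot: [3.134, -0.001, 1.338]
force: [1.4, 0.4, -1.4]
width: 25.3
```

```bash
python3 -m pendant '[[-0.008,0.045,0,0,0,0,-1],[-0.014,0.09,0,0,0,0,-1],[-0.019,0.135,0,0,0,0,-1],[-0.024,0.18,0,0,0,0,-1],[-0.03,0.225,0,0,0,0,-1],[-0.034,0.265,0,0,0,0,-1],[-0.036,0.285,0,0,0,0,-1],[-0.036,0.29,0,0,0,0,-1]]'
python3 -m pendant '[[0,0,0,0,0,0,-1],[0,0,0,0,0,0,-1],[0,0,0,0,0,0,-1],[0,0,0,0,0,0,-1]]'
```

```text
clock: 27.4
eef_pos: [453.8, 267.3, 128.7]
tool_rot: [3.141, -0.002, 1.343]
force: [-0.6, -0.9, -1.4]
width: 25.5
clock: 27.8
eef_pos: [454.8, 262.4, 129.3]
tool_rot: [3.141, 0.001, 1.336]
force: [-0.2, -0.5, -1.1]
width: 25.5
```

Shift +1.0, +0.7 mm back to the lift-off pose and check the rod over the hole.

```bash
python3 -m pendant '[[0.001,0.0007,0,0,0,0,-1],[0.001,0.0007,0,0,0,0,-1],[0.001,0.0007,0,0,0,0,-1]]'
python3 - <<'E'
from h import *
s=ctrl.read_state();print(s["eef_pos"],s["tool_rot"],s["force"])
out=[]
for n,b in(("scene",(400,560,150,270)),("side",(200,320,80,170))):
    im=ctrl.get_image(n)
    out.append(cv2.resize(im[b[2]:b[3],b[0]:b[1]],(400,300),interpolation=cv2.INTER_CUBIC))
w=ctrl.get_image("wrist")
out+=[cv2.resize(w[100:400,120:520],(400,300)),cv2.resize(w[180:330,220:420],(400,300),interpolation=cv2.INTER_CUBIC)]
cv2.imwrite("pics/m5.png",np.vstack([np.hstack(out[:2]),np.hstack(out[2:])]))
E
```

```text
clock: 28.1
eef_pos: [455.5, 264.6, 129.4]
tool_rot: [3.141, -0.0, 1.339]
force: [-0.4, -0.3, 0.2]
width: 25.4
[455.49913578 264.60669984 129.37709398] [ 3.14145574e+00 -1.73437116e-04  1.33850776e+00] [-0.39878411 -0.28165056  0.22925862]
```

View pics/m5.png

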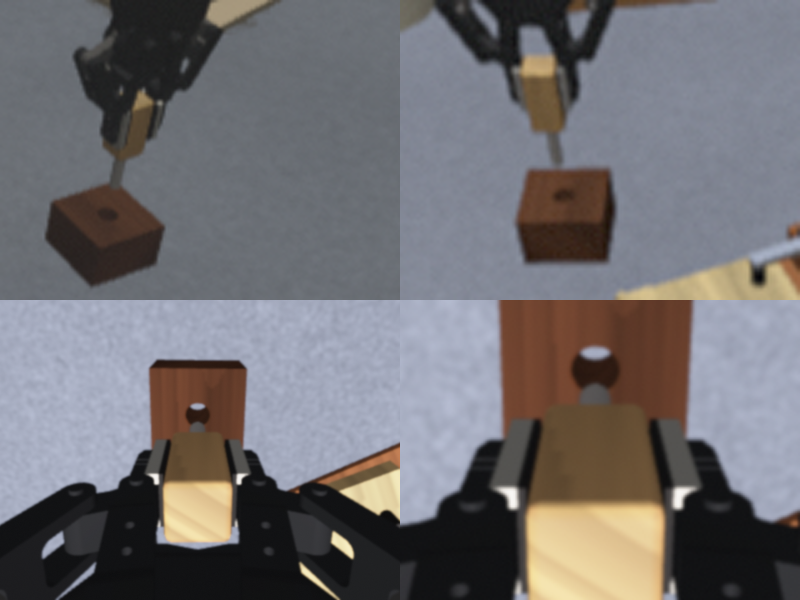

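The rod hangs over the hole as at lift-off, with the shank tip in line with it in every view. The TCP is 1.5 mm too far in +y, so I correct that and lower.

```bash
python3 -m pendant '[[0.0003,-0.0015,0,0,0,0,-1],[0.0003,-0.0015,0,0,0,0,-1],[0.0003,-0.0015,0,0,0,0,-1],[0.0003,-0.0015,-0.01,0,0,0,-1],[0.0003,-0.0015,-0.02,0,0,0,-1],[0.0003,-0.0015,-0.03,0,0,0,-1],[0.0003,-0.0015,-0.04,0,0,0,-1],[0.0003,-0.0015,-0.04,0,0,0,-1]]'
```

```text
clock: 29.05
eef_pos: [454.5, 262.6, 87.5]
tool_rot: [-3.139, 0.002, 1.339]
force: [-0.4, -0.7, -1.2]
width: 25.6
```

```bash
python3 -m pendant '[[0.0005,0.0003,0,0,0,0,-1],[0.0005,0.0003,-0.007,0,0,0,-1],[0.0005,0.0003,-0.014,0,0,0,-1],[0.0005,0.0003,-0.02,0,0,0,-1],[0.0005,0.0003,-0.025,0,0,0,-1],[0.0005,0.0003,-0.028,0,0,0,-1],[0.0005,0.0003,-0.028,0,0,0,-1],[0.0005,0.0003,-0.028,0,0,0,-1]]'
```

```text
clock: 29.85
eef_pos: [456.2, 263.6, 61.3]
tool_rot: [3.142, -0.0, 1.339]
force: [-0.1, -0.9, -1.3]
width: 25.6
```

```bash
python3 -m pendant '[[0,0,-0.0005,0,0,0,-1],[0,0,-0.001,0,0,0,-1],[0,0,-0.001,0,0,0,-1]]'
python3 -m pendant '[[0,0,0,0,0,0,1],[0,0,0,0,0,0,1],[0,0,0,0,0,0,1],[0,0,0,0,0,0,1],[0,0,0,0,0,0,1],[0,0,0,0,0,0,1],[0,0,0,0,0,0,1],[0,0,0,0,0,0,1]]'
```

```text
clock: 30.15
eef_pos: [456.2, 263.5, 60.4]
tool_rot: [3.141, -0.0, 1.339]
force: [0.7, -0.7, -0.7]
width: 25.1
clock: 30.95
eef_pos: [456.2, 263.5, 60.3]
tool_rot: [3.142, -0.0, 1.339]
force: [0.7, -0.1, -0.3]
width: 85.5
```

```bash
python3 -m pendant '[[0,0,0.02,0,0,0,1],[0,0,0.05,0,0,0,1],[0,0,0.09,0,0,0,1],[0,-0.01,0.13,0,0,0,1],[0,-0.03,0.15,0,0,0,1],[0,-0.04,0.15,0,0,0,1],[0,-0.04,0.15,0,0,0,1]]'
python3 - <<'E'
from h import *
s=ctrl.read_state();print(s["eef_pos"],s["width"],s["force"])
out=[]
for n,b in(("scene",(400,560,150,270)),("side",(200,320,80,170))):
    im=ctrl.get_image(n)
    out.append(cv2.resize(im[b[2]:b[3],b[0]:b[1]],(400,300),interpolation=cv2.INTER_CUBIC))
w=ctrl.get_image("wrist");c=ctrl.get_calibration("wrist");np.save("w6.npy",c,allow_pickle=True)
out+=[cv2.resize(w[0:300,120:520],(400,300)),cv2.resize(ctrl.get_image("scene"),(400,300))]
cv2.imwrite("pics/m6.png",np.vstack([np.hstack(out[:2]),np.hstack(out[2:])]))
E
```

```text
clock: 31.65
eef_pos: [456.2, 221.5, 210.2]
tool_rot: [3.141, 0.001, 1.336]
force: [0.5, 0.7, -1.5]
width: 85.6
[456.18159144 221.513428   210.157987  ] 85.64021046757728 [ 0.47724311  0.67848494 -1.47947827]
```

View pics/m6.png

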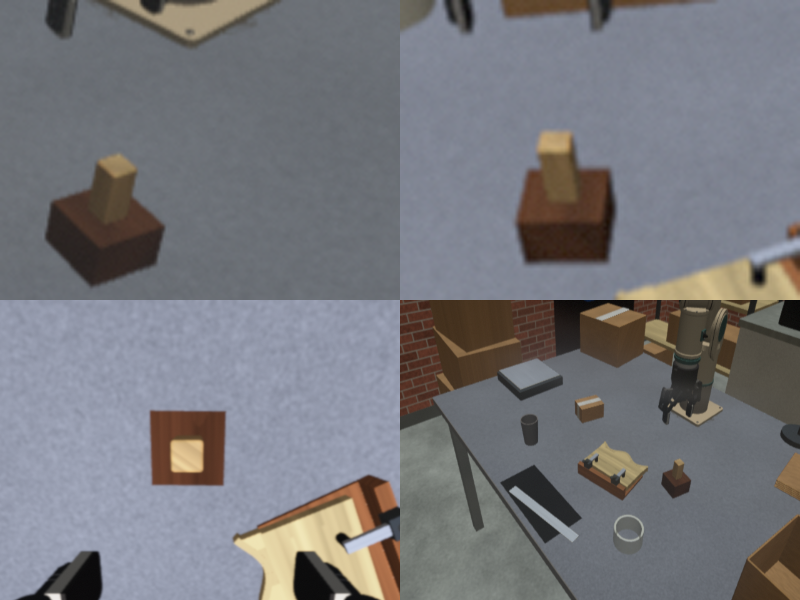

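The rod stands upright and seated on its stand, the gripper is clear, and the carton, pot and tape are where they were. Handing in.

```bash
python3 -c "
from cell import ctrl
print(ctrl.finish_job())"
```

```text
the job is handed in; nothing more can be done
None
```

I took the rod from its stand and made one pass along the wavy edge, from about +74 mm at the left end to −74 mm at the right. I then put it back in its stand and handed the job in at about 32 s. The hand-in reports no verdict.

- **Force:** in the readings taken every 8 mm or so of the pass, the horizontal force was about 4.4 to 8.7 N, with about 1 N of noise. The highest, 8.7 N, came near the right end, and I eased off there. The force between readings was not recorded, so staying in contact and under 12 N throughout rests on those readings.
- **Edge position:** the true contact came about 1.3 mm farther into the panel than the camera fit predicted. I corrected for this before the pass.
- **Final pictures:** the rod stands upright with its handle seated on the stand, and the gripper is open and well clear. The carton, tape and pot look unmoved. I judged the seating by eye and did not measure it.
- **Failed checks:** none failed. The one misalignment, a 1.5 mm overshoot before putting the rod back, I corrected before lowering it.

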